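# Next layer on the drying stack

### The job

Freshly sawn slats are being stacked crosswise to dry. Put the two loose long slats on the started stack as its third layer: set them down, not dropped from a height, one straight above each of the two bottom slats, so that they cross the layer beneath with their ends in line with the bottom pair. Leave the short offcut lying where it is.

Things in the scene. Friction and masses are not known exactly. Their poses are not given: they have to be found in the camera images.
- slat_a: One of the two loose long slats, pale sawn wood, 180 x 28 x 18 mm (x length, y width, z thickness), about 55 g, lying flat on the shelf. Origin: centre of its underside; x runs along its length, z up. The two long slats are alike.
- slat_b: One of the two loose long slats, pale sawn wood, 180 x 28 x 18 mm (x length, y width, z thickness), about 55 g, lying flat on the shelf. Origin: centre of its underside; x runs along its length, z up. The two long slats are alike.
- stack: The started stack, pinned to the shelf (it cannot move): four slats like the loose ones in two layers. Bottom: two along its x, centre lines at y = -60 and +60 mm. Second layer on these: two along its y, centre lines at x = -60 and +60 mm. Top 36 mm above the shelf; the middle is open down to the shelf. Origin: centre of the stack at the shelf surface; z up.
- offcut: Short offcut of the same pale sawn wood, only 90 x 28 x 18 mm, lying among the long slats; not wanted. Origin: centre of its underside; x along its length.
There are look-alikes about, which are no part of the job. What is shaped like the slat_a but grey or pink is not meant. Of the things like the stack, leave any that is green; of the rest the larger one is meant.

How it is judged:
By the outcome, as a careful person would: the job done as asked, in the order asked, and still so for the second after the job is handed in, with the robot touching nothing.
It also fails if it takes over 56 s, if anything falls off the work surface, if the arm or the gripper's body presses on something with over 40 N, if the wrist force passes 120 N, or if a joint passes its speed limit or range.

### The arm

A 6-joint arm with a two-finger parallel gripper is mounted at the origin on the work surface. World frame = base frame: x ahead of the robot, y to its left, z up, the work surface at z = 0. Lengths are in m, angles in degrees, forces in N, time in s.
With the tool pointing down it reaches from about 0.25 to 0.725 m from the base axis. Payload 9.7 kg.
Tool frame: the origin (TCP) lies midway between the tips of the shut fingers; the grasp point (between the pads) lies 19 mm behind it (bot.pinch_z is the distance from the TCP to the grasp point, in m); z points along the fingers, y is the line along which they close (so a half turn about z gives the same grasp; the last joint's range is limited). The gripper opens to 85 mm and grips with 20 to 120 N. Pads are 22 mm wide; open, the fingers measure 114 mm over their backs; the gripper's body (76 mm by 85 mm) begins 54 mm behind the grasp point. The pads swing forward as they close: fully open they stand 13 mm farther back than shut.
Start: joints at [67.437, 4.979, 10.078, 95.1, 0, 90], TCP at [0.211, 0.508, 0.231] pointing down, gripper open.
Joint ranges: [-179.16, 179.16], [-48.56, 103.87], [-65.8, 70.77], [-126.05, 130.52], [-82.76, 87.17], [-180, 180]. Speed limits (degrees/s): [127.2, 127.2, 147.25, 180, 180, 180].

### API

Orientations are given as [roll, pitch, yaw] about the fixed x, y, z axes, in that order (R = Rz(yaw) Ry(pitch) Rx(roll)).
In Python, from workcell import sensors, camera, ticket, bot gives the robot as it stands.
- The arm moves only by the shell command python3 -m handwheel 'ROWS' [FORCE]. ROWS is a JSON object of lists of equal length, an entry for each row: "gripper": the opening, from -1 (shut) to 1 (fully open); "slide": the shift along the tool's x, y, z in mm, a list of three; "yaw": the turn about the tool's z in rad. A call has 1 to 8 rows; each row shifts and turns the commanded pose from where the row before left it, along the tool's axes as they then stand; what a row does not reach is not made up. A row lasts 1/12 s, in which the tool goes at most 41.7 mm and 7.16 degrees, less where a joint would pass 70% of its speed; a pose out of reach is approached as far as the arm can. A call is refused whole if a number of a shift passes 41.7 or a number of a turn 0.125, either way. A call with a gripper value outside its range is refused whole. The fingers move at their own pace and stop on an object; FORCE is the grip in N (left out, the last holds). Time passes only in rows, so rows that do not move let the fingers close. It gives the time, the measured TCP pose, the force, the opening and the grip force at its end, in the units of the state.
- sensors.get_obs(): the state, without advancing time (a new reading comes with each control period).
- camera(name): name is "scene" or "side" or "wrist"; returns a dict with "img" (400x640x3 uint8, red, green, blue), "fx", "fy", "cx", "cy" (pixels), "R" (3x3) and "t" (3): a world point X has camera coordinates R X + t. Camera axes: x right, y down, z forward; pixel columns grow to the right and rows downward; lengths in m; the calibration is good to about 2 mm. The wrist camera is an equidistant fisheye: a pixel r from the principal point sees the ray r / f radians off the axis. A picture is of the moment at which its call begins. There is no depth.
- ticket.job_done(): hands the job in; it is judged then, once.
The state is a dict: "time": time; "q": joint angles; "qd": joint speeds; "joint_efforts": joint torques, N m; "ee_pos": TCP position; "tcp_rot": TCP orientation; "wrist_force": force on the tool from outside, world axes, zero at the start; "torque": the same for the moment, N m; "opening": finger opening in m; "grasp_force": force on a finger pad.
Only numpy, scipy, OpenCV 4.12 (cv2) and the standard library are available. Lean on these libraries where they do the work, as an engineer would, in place of code of your own. Each camera call takes 0.05 s, during which the arm holds its last target. There are 200 camera calls.

## Working session

There is one attempt and no reset: what is moved stays moved. The work goes in short steps, Python scripts to look and compute and a shell command to move; the robot and the scene stay as the last step left them, time stands still between calls to the robot, and variables do not carry over. Pictures are saved under pics/ and viewed, at most 10 in all, crops included, and the job is handed in when it is done.

```bash
mkdir -p pics; ls; python3 - <<'E'
from workcell import sensors,camera,bot
import cv2
o=sensors.get_obs();print({k:o[k] for k in('time','ee_pos','tcp_rot','opening','q')},bot.pinch_z)
for n in("scene","side","wrist"):
    c=camera(n);cv2.imwrite(f"pics/{n}0.png",c["img"][:,:,::-1])
    print(n,c["fx"],c["cx"],c["cy"],c["R"],c["t"])
E
```

```text
pics
{'time': 0.0, 'ee_pos': array([0.2109302 , 0.50770309, 0.2305764 ]), 'tcp_rot': array([-1.79924105e+02, -1.31450159e-03,  1.57437421e+02]), 'opening': 0.08533744012888479, 'q': array([6.74383996e+01, 5.01142464e+00, 1.00340581e+01, 9.50985280e+01,
       1.31579665e-03, 9.00009768e+01])} 0.0187
scene 443.38732805606713 326.502178411889 207.81667574490538 [[ 0.19437306  0.98090732  0.00632038]
 [ 0.71267108 -0.13678706 -0.68803288]
 [-0.67403194  0.13823941 -0.72565199]] [-0.00997325 -0.2808171   1.64365921]
side 390.9364472450352 321.2040428248004 202.62066830228275 [[ 0.91814969 -0.39605683  0.01183805]
 [-0.2401057  -0.57988903 -0.77851009]
 [ 0.31519899  0.71194642 -0.62752043]] [-0.43094462  0.08998941  1.29974111]
wrist 309.70691628693146 320.42338039273204 198.83473275883475 [[ 0.38374115  0.9234386  -0.00197015]
 [ 0.88329328 -0.36643458  0.29243577]
 [ 0.26932455 -0.11395985 -0.95628314]] [-0.55026965 -0.03691854  0.37999841]
```

View pics/scene0.png

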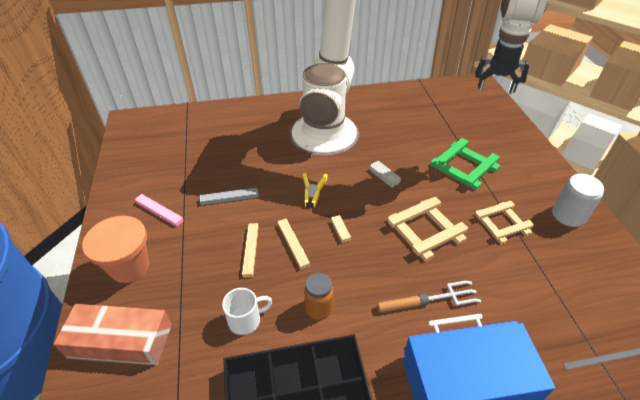

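View pics/side0.png

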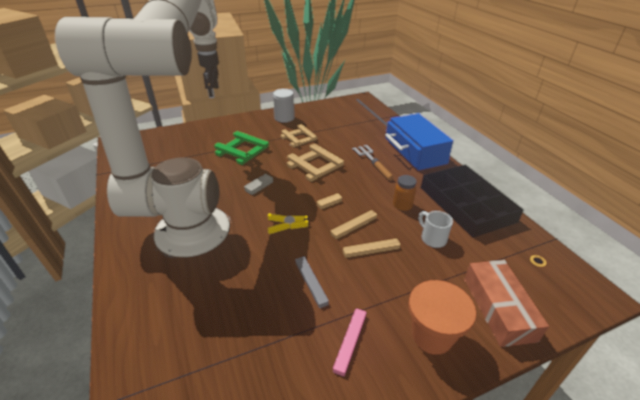

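The scene picture shows long slats at about (250,249) and (293,244), the offcut at (341,229), the large stack at (428,227), and the small and green look-alikes at (504,221) and (465,163). The side view shows the same slats at (372,248) and (354,224), and the stack at (315,161).

```bash
cat > h.py <<'E'
import numpy as np,cv2
from workcell import camera,sensors
def mask(img):
    h=cv2.cvtColor(img,cv2.COLOR_RGB2HSV)
    return cv2.inRange(h,(12,50,130),(32,190,255))
def pix(X,c):
    p=c["R"]@np.asarray(X,float)+c["t"]; return np.array([c["fx"]*p[0]/p[2]+c["cx"],c["fy"]*p[1]/p[2]+c["cy"]])
def cast(uv,c,z,fish=False):
    uv=np.asarray(uv,float).reshape(-1,2); n=(uv-[c["cx"],c["cy"]])/[c["fx"],c["fy"]]
    if fish:
        r=np.linalg.norm(n,axis=1)[:,None]; d=np.hstack([n/np.maximum(r,1e-9)*np.sin(r),np.cos(r)])
    else: d=np.hstack([n,np.ones((len(n),1))])
    R=np.asarray(c["R"]);o=-R.T@np.asarray(c["t"]); d=d@R
    return (o+d*((z-o[2])/d[:,2])[:,None])[:,:2]
def blobs(c,z,fish=False,amin=120):
    cs,_=cv2.findContours(mask(c["img"]),cv2.RETR_EXTERNAL,cv2.CHAIN_APPROX_NONE)
    return [(k.reshape(-1,2),cast(k,c,z,fish)) for k in cs if cv2.contourArea(k)>amin]
def rect(P):
    (x,y),(w,h),a=cv2.minAreaRect((np.asarray(P)*1000).astype(np.float32))
    if w<h: w,h,a=h,w,a+90
    return np.round([x,y,w,h,(a+90)%180-90],1)
def inter(A,B):
    A,B=[cv2.convexHull((np.asarray(P)*1000).astype(np.float32)) for P in(A,B)]
    s,P=cv2.intersectConvexConvex(A,B); return s,(P.reshape(-1,2)/1000 if s>0 else None)
E
python3 - <<'E'
from h import *
S,D=camera("scene"),camera("side")
for z in(.018,.036):
    print("z",z);A,B=blobs(S,z),blobs(D,z)
    for a in A:
        m=a[0].mean(0)
        if not(220<m[0]<540 and 190<m[1]<280): continue
        print(m.round(),len(a[0]),rect(a[1]))
        for b in B:
            s,P=inter(a[1],b[1])
            if s>200: print("   x",b[0].mean(0).round(),rect(b[1]),"->",round(s),rect(P))
E
```

```text
z 0.018
[251. 251.] 139 [ 507.8 -302.8  196.9   46.    -9.3]
   x [371. 246.] [ 505.1 -313.3  187.2   42.2  -10.1] -> 6019 [ 505.8 -308.5  187.3   34.    -9.3]
[295. 244.] 132 [ 512.1 -184.2  201.    43.3   14.4]
   x [353. 223.] [ 506.1 -191.1  190.3   39.9   13.5] -> 6386 [ 506.6 -188.7  188.3   37.3   14.4]
[342. 230.] 77 [492.  -41.3 119.3  37.3   8.9]
   x [329. 199.] [479.7 -46.8 102.4  42.9   9.2] -> 3240 [481.5 -43.3  97.8  36.6   8.9]
[503. 220.] 171 [549.4 444.1 149.3 144.9   7.2]
   x [297. 135.] [539.5 443.4 155.2 145.4 -81. ] -> 18590 [544.  443.4 144.9 138.4 -82.8]
[430. 227.] 235 [523.1 213.8 206.4 197.2  18.2]
   x [313. 160.] [524.2 221.5 200.  198.  -71.5] -> 35744 [525.9 217.3 197.6 192.1  18.2]
z 0.036
[251. 251.] 139 [ 522.5 -301.9  193.3   45.1   -9.3]
   x [371. 246.] [ 494.8 -328.3  183.3   41.3  -10.1] -> 1972 [ 505.1 -315.7  163.4   13.4   -9.7]
[295. 244.] 132 [ 526.7 -185.5  197.4   42.5   14.4]
   x [353. 223.] [ 495.8 -208.7  186.3   39.1   13.5] -> 3704 [ 509.  -199.6  156.5   26.7   13.1]
[342. 230.] 77 [507.  -45.2 117.1  36.6   8.9]
   x [329. 199.] [470.  -67.4 100.3  42.    9.2] -> 1452 [484.1 -55.6  68.7  23.3   8.9]
[503. 220.] 171 [563.4 431.3 146.6 142.2   7.2]
   x [297. 135.] [528.5 412.7 152.  142.4 -81. ] -> 13711 [543.6 424.8 132.5 109.  -81.2]
[430. 227.] 235 [537.5 205.2 202.7 193.5  18.2]
   x [313. 160.] [513.5 195.4 195.9 193.9 -71.5] -> 31217 [523.  200.2 192.5 172.9 -71.4]
```

```bash
cat > go.py <<'E'
import sys,numpy as np
from workcell import sensors
# usage: go.py x y z yaw (mm,deg): turn first (rad), then slide (mm) along the turned tool's axes
x,y,z,w=map(float,sys.argv[1:5]); o=sensors.get_obs()
p=np.array(o["ee_pos"])*1000; y0=o["tcp_rot"][2]
t=(y0-w+180)%360-180; a=np.radians(w)
d=np.array([x,y,z])-p
s=[d[0]*np.cos(a)+d[1]*np.sin(a), d[0]*np.sin(a)-d[1]*np.cos(a), -d[2]]
n=np.linalg.norm(s)
print("t",round(o["time"],2),"pose",p.round(1),np.round(o["tcp_rot"],2),"turn",round(np.radians(t),3),"slide",np.round(s,1),"norm",round(n,1),"rows@40:",np.ceil(n/40),"per row",np.round(np.array(s)/np.ceil(n/40),1))
E
python3 go.py 440 250 300 157.44
python3 -c "
from h import *
c=camera('wrist');o=-c['R'].T@c['t'];print(o-sensors.get_obs()['ee_pos'])"
```

```text
t 0.25 pose [211.  507.8 230.9] [-179.96   -0.    157.44] turn -0.0 slide [-310.4 -150.2  -69.1] norm 351.7 rows@40: 9.0 per row [-34.5 -16.7  -7.7]
[-0.06955946  0.03012198  0.14236057]
```

```bash
python3 -m handwheel '{"gripper":[1,1,1,1,1,1,1,1],"slide":[[-20,-10,-5],[-35,-17,-8],[-38,-18,-8],[-38,-18,-8],[-38,-18,-8],[-38,-18,-8],[-38,-18,-8],[-35,-17,-8]],"yaw":[0,0,0,0,0,0,0,0]}'
python3 -m handwheel '{"gripper":[1,1,1],"slide":[[-20,-10,-5],[0,0,0],[0,0,0]],"yaw":[0,0,0]}'
python3 - <<'E'
from h import *
c=camera("wrist");cv2.imwrite("pics/w1.png",c["img"][:,:,::-1])
print(sensors.get_obs()["ee_pos"],sensors.get_obs()["time"])
E
```

```text
time: 0.97
ee_pos: [0.4155, 0.279, 0.2917]
tcp_rot: [180.0, 0.0, 157.4]
wrist_force: [0.0, 0.5, 0.2]
opening: 0.0853
grasp_force: 0.0
time: 1.22
ee_pos: [0.4298, 0.2631, 0.2963]
tcp_rot: [180.0, 0.0, 157.3]
wrist_force: [0.2, 0.1, 1.4]
opening: 0.0854
grasp_force: 0.0
[0.42915518 0.26379212 0.29604325] 1.2667
```

View pics/w1.png

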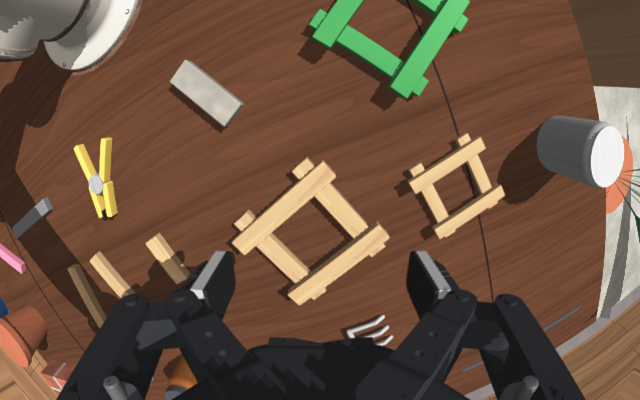

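The wrist view shows the large stack at about (310,230). Its top slats run from (240,245) to (330,170) and from (297,298) to (385,235). I'll zoom in to read the corners.

```bash
python3 - <<'E'
import cv2
i=cv2.imread("pics/w1.png")[150:315,220:400]
cv2.imwrite("pics/w1c.png",cv2.resize(i,None,fx=3.5,fy=3.5,interpolation=cv2.INTER_CUBIC))
E
```

```text
(no output)
```

View pics/w1c.png

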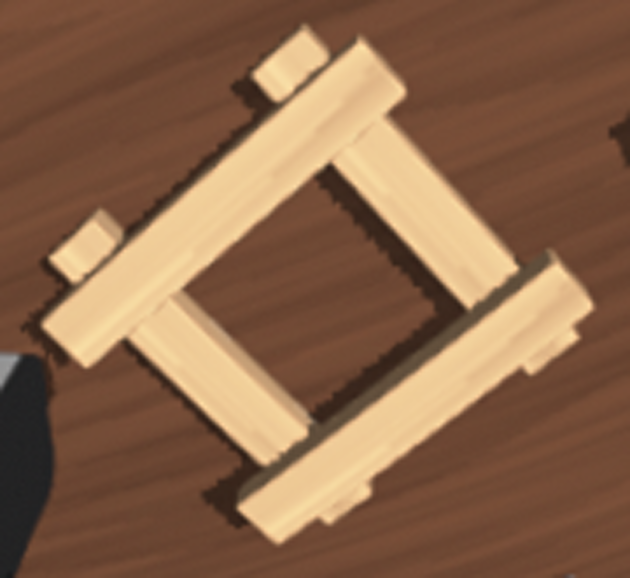

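```bash
python3 - <<'E'
from h import *
c=camera("wrist")
f=lambda L:(np.array(L,float)+.5)/3.5-.5+[220,150]
def r(L,z): 
    P=cast(f(L),c,z,True); print(rect(P),(P*1000).round(1).tolist()); return P
A=r([(41,325),(362,40),(405,90),(87,367)],.036)
B=r([(238,508),(558,262),(593,305),(278,543)],.036)
C=np.vstack([A,B]);print("stack centre",C.mean(0),rect(C))
r([(250,75),(300,30)],.018);r([(48,262),(95,213)],.018)
E
```

```text
[468.1 188.7 180.   26.6 -71.1] [[484.6, 99.3], [426.4, 269.5], [450.5, 277.3], [509.5, 108.8]]
[581.3 227.7 179.3  25.9 -71.1] [[598.1, 138.6], [540.0, 308.3], [564.0, 315.8], [622.6, 147.2]]
stack centre [0.52443939 0.20808553] [524.6 208.  180.  146.  -71.1]
[420.7 234.8  27.    0.  -70.8] [[425.1, 222.1], [416.3, 247.5]]
[459.  122.9  32.    0.  -68.1] [[465.0, 108.0], [453.1, 137.7]]
```

Stack found: centre (524.5,208), bottom-slat yaw 18.8°. Its measured size (180 × 146 mm, rows 119.7 mm apart) matches the description. Next I look at the slats from above.

```bash
python3 -m handwheel '{"gripper":[1,1,1,1,1,1,1,1],"slide":[[-10,-20,0],[-12,-38,0],[-8,-39,0],[-4,-40,0],[0,-40,0],[5,-40,0],[10,-39,0],[10,-39,0]],"yaw":[-0.1,-0.11,-0.11,-0.11,-0.11,-0.1,0,0]}'
python3 -m handwheel '{"gripper":[1,1,1,1,1,1,1,1],"slide":[[10,-39,0],[10,-39,0],[10,-39,0],[10,-39,0],[10,-39,0],[5,-20,0],[0,0,0],[0,0,0]],"yaw":[0,0,0,0,0,0,0,0]}'
python3 - <<'E'
from h import *
c=camera("wrist");cv2.imwrite("pics/w2.png",c["img"][:,:,::-1])
for k,P in blobs(c,.018,True): print(k.mean(0).round(),len(k),rect(P))
E
```

```text
time: 1.98
ee_pos: [0.4314, -0.0315, 0.2961]
tcp_rot: [180.0, 0.0, -166.9]
wrist_force: [0.2, -0.2, -0.2]
opening: 0.0855
grasp_force: 0.0
time: 2.65
ee_pos: [0.4264, -0.2527, 0.2956]
tcp_rot: [179.9, -0.0, -167.2]
wrist_force: [0.3, 0.5, -0.2]
opening: 0.0854
grasp_force: 0.0
[590. 303.] 77 [589.6 459.6 138.7  26.9 -79.5]
[548. 297.] 108 [584.4 270.8 140.5  37.1 -69.1]
[599. 279.] 177 [522.6 446.8 144.6 101.  -78.8]
[543. 261.] 292 [511.7 219.7 190.8 112.7 -71.8]
[ 17. 338.] 531 [ 1460.6 -1209.   1529.    351.3   -30.1]
[445. 225.] 139 [477.7 -41.8  94.4  30.    8.5]
[351. 219.] 263 [ 504.7 -186.7  182.1   29.7   13.3]
[272. 202.] 252 [ 503.8 -307.4  183.2   29.8   -9.7]
[443. 131.] 80 [339.6 -92.5  60.7  17.6 -24.3]
[472.  95.] 83 [275.6 -60.8  71.7  17.5 -36. ]
[438.  95.] 191 [ 294.  -111.7  135.9   22.1   -6.9]
```

View pics/w2.png

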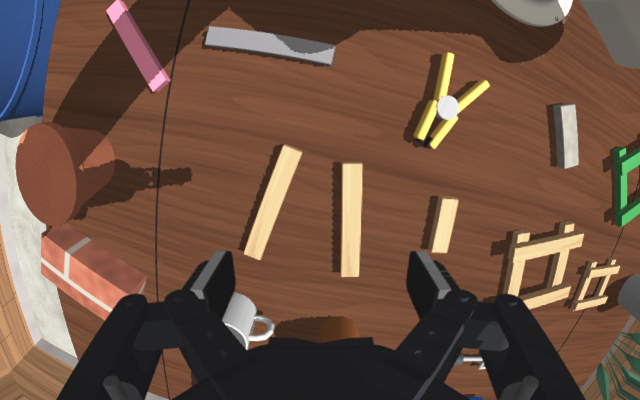

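The wrist view shows slat B at (351,219), slat A at (272,202) and the offcut at (445,225). B is at (504.7,-186.7) with yaw 13.3°, A at (503.8,-307.4) with yaw -9.7°.

```bash
python3 go.py 504.7 -186.9 50 -166.7
```

```text
t 2.7 pose [ 426.5 -252.   295.9] [ 1.7996e+02 -2.0000e-02 -1.6709e+02] turn -0.007 slide [-91.   45.4 245.9] norm 266.1 rows@40: 7.0 per row [-13.    6.5  35.1]
```

```bash
python3 -m handwheel '{"gripper":[1,1,1,1,1,1,1,1],"slide":[[-13,6,30],[-14,7,36],[-14,7,36],[-14,7,36],[-14,7,36],[-13,6,36],[-9,5.4,36],[0,0,0]],"yaw":[-0.007,0,0,0,0,0,0,0]}'
python3 -m handwheel '{"gripper":[1,1],"slide":[[0,0,0],[0,0,0]],"yaw":[0,0]}'
python3 go.py 504.7 -186.9 2 -166.7
```

```text
time: 3.37
ee_pos: [0.5021, -0.1834, 0.0434]
tcp_rot: [179.7, -0.4, -166.5]
wrist_force: [-2.7, 1.2, -1.8]
opening: 0.0855
grasp_force: 0.0
time: 3.53
ee_pos: [0.5052, -0.1874, 0.0525]
tcp_rot: [-179.9, 0.1, -166.6]
wrist_force: [0.2, 1.6, 0.2]
opening: 0.0855
grasp_force: 0.0
t 3.53 pose [ 505.2 -187.4   52.5] [-1.7993e+02  9.0000e-02 -1.6664e+02] turn 0.001 slide [ 0.3  0.6 50.5] norm 50.5 rows@40: 2.0 per row [ 0.2  0.3 25.2]
```

```bash
python3 -m handwheel '{"gripper":[1,1,1,1,1,1,1,1],"slide":[[0,0,10],[0,0,12],[0,0,10],[0,0,7],[0,0,4],[0,0,2],[0,0,0],[0,0,0]],"yaw":[0,0,0,0,0,0,0,0]}'
python3 go.py 504.7 -186.9 2 -166.7
```

```text
time: 4.2
ee_pos: [0.5046, -0.188, 0.0054]
tcp_rot: [-180.0, 0.0, -166.7]
wrist_force: [0.1, 0.2, -0.0]
opening: 0.0854
grasp_force: 0.0
t 4.2 pose [ 504.6 -188.     5.4] [-1.7999e+02  1.0000e-02 -1.6674e+02] turn -0.001 slide [-0.3  1.1  3.4] norm 3.6 rows@40: 1.0 per row [-0.3  1.1  3.4]
```

```bash
python3 -m handwheel '{"gripper":[1,0,-0.5,-1,-1,-1,-1,-1],"slide":[[0,1,3],[0,0,0],[0,0,0],[0,0,0],[0,0,0],[0,0,0],[0,0,0],[0,0,0]],"yaw":[0,0,0,0,0,0,0,0]}' 40
python3 -m handwheel '{"gripper":[-1,-1,-1,-1],"slide":[[0,0,0],[0,0,0],[0,0,-4],[0,0,-8]],"yaw":[0,0,0,0]}'

```

```text
time: 4.87
ee_pos: [0.5045, -0.187, 0.0026]
tcp_rot: [-180.0, 0.0, -166.7]
wrist_force: [-0.8, 0.2, 1.8]
opening: 0.027
grasp_force: 41.0
time: 5.2
ee_pos: [0.5034, -0.1866, 0.0135]
tcp_rot: [179.9, -0.1, -166.7]
wrist_force: [-0.2, 0.7, -0.4]
opening: 0.027
grasp_force: 40.6
```

```bash
python3 -m handwheel '{"gripper":[-1,-1,-1,-1,-1,-1,-1,-1],"slide":[[0,0,-25],[0,0,-30],[0,0,-30],[-5,18,-20],[-9,36,-8],[-9,38,0],[-9,38,0],[-9,38,0]],"yaw":[0,0,0,0,0,0,0,0]}'
python3 -m handwheel '{"gripper":[-1,-1,-1,-1,-1,-1,-1,-1],"slide":[[-9,38,0],[-10,38,0],[-12,38,0],[-13,38,0],[-13,38,0],[-13,38,0],[-8,25,0],[0,0,0]],"yaw":[0,-0.03,-0.03,-0.03,0,0,0,0]}'
python3 -m handwheel '{"gripper":[-1,-1],"slide":[[0,0,0],[0,0,0]],"yaw":[0,0]}'
python3 go.py 505.1 264.8 70 -161.2
```

```text
time: 5.87
ee_pos: [0.5053, -0.0125, 0.1281]
tcp_rot: [-180.0, 0.0, -166.8]
wrist_force: [1.4, -0.8, -0.3]
opening: 0.0271
grasp_force: 40.6
time: 6.53
ee_pos: [0.5097, 0.2553, 0.1272]
tcp_rot: [179.9, 0.0, -161.3]
wrist_force: [0.6, -1.0, -0.8]
opening: 0.0268
grasp_force: 40.6
time: 6.7
ee_pos: [0.5102, 0.2505, 0.1274]
tcp_rot: [-180.0, -0.0, -161.6]
wrist_force: [0.5, 0.0, -0.3]
opening: 0.0269
grasp_force: 40.6
t 6.7 pose [510.2 250.5 127.4] [-1.7998e+02 -2.0000e-02 -1.6156e+02] turn -0.006 slide [ 0.2 15.1 57.4] norm 59.4 rows@40: 2.0 per row [ 0.1  7.6 28.7]
```

```bash
python3 -m handwheel '{"gripper":[-1,-1,-1,-1,-1,-1],"slide":[[0,5,15],[0,6,20],[0,4,15],[0,0,7],[0,0,0],[0,0,0]],"yaw":[-0.006,0,0,0,0,0]}'
python3 go.py 505.1 264.8 70 -161.2
python3 - <<'E'
from h import *
for n in("wrist","scene"):
    c=camera(n);cv2.imwrite(f"pics/{n}3.png",c["img"][:,:,::-1])
    z=sensors.get_obs()["ee_pos"][2]-.0026+.018
    for k,P in blobs(c,z,n=="wrist"): print(n,k.mean(0).round(),len(k),rect(P))
E
```

```text
time: 7.2
ee_pos: [0.5058, 0.2641, 0.0708]
tcp_rot: [-180.0, 0.0, -161.3]
wrist_force: [-0.4, -0.1, -0.6]
opening: 0.0268
grasp_force: 40.6
t 7.2 pose [505.8 264.1  70.8] [-1.7999e+02  1.0000e-02 -1.6130e+02] turn -0.002 slide [0.4 0.9 0.8] norm 1.3 rows@40: 1.0 per row [0.4 0.9 0.8]
wrist [ 70. 342.] 119 [644.3 106.6  60.5  20.7  89.6]
wrist [158. 294.] 154 [553.7 190.4  44.   20.3 -71.1]
wrist [508. 287.] 363 [497.7 374.9  87.8  51.5 -79.5]
wrist [340. 273.] 86 [502.6 274.7  19.3   5.7  17.3]
wrist [547. 256.] 50 [461.8 388.   13.    8.4 -81.6]
wrist [473. 250.] 65 [472.  334.5  12.7   8.3 -79.1]
wrist [170. 251.] 163 [522.  190.5  25.2  23.5  18.5]
wrist [260. 172.] 1553 [499.  216.2 133.5 128.3  18.6]
wrist [23. 87.] 233 [462.4  65.1  58.1  32.2   8.3]
scene [399. 303.] 96 [795.9  26.9 102.5  27.9  89.7]
scene [329. 301.] 82 [ 760.7 -130.7   60.1   54.3   26.4]
scene [251. 252.] 137 [ 570.  -305.6  177.5   42.6   -3.7]
scene [116. 233.] 249 [ 446.2 -645.4  150.6  107.7   49.5]
scene [341. 229.] 74 [543.6 -58.3 101.8  32.9   8.8]
scene [502. 220.] 184 [597.4 395.3 154.2 135.3  11.3]
scene [433. 220.] 306 [555.6 188.3 234.  217.8  21.6]
scene [320. 190.] 104 [384.6 -84.8 157.3  38.1 -23.8]
scene [306. 187.] 76 [ 363.6 -123.5  154.3   26.4   -3.4]
scene [592. 161.] 133 [413.8 822.  251.5 102.4 -76. ]
scene [632. 139.] 64 [339.3 974.2 125.4  64.1 -37.2]
scene [559. 137.] 98 [278.4 745.6 192.1  91.1 -47.6]
scene [582.  52.] 538 [-373.  1199.3 1208.3  565.7  -37.2]
scene [253.  49.] 210 [-589.6 -205.   913.8   34.7   -1.2]
scene [180.  51.] 214 [-633.1 -522.   983.6   34.1    8.2]
scene [ 35. 110.] 690 [ -418.5 -1063.3  1823.9   230.6    15.6]
```

View pics/wrist3.png

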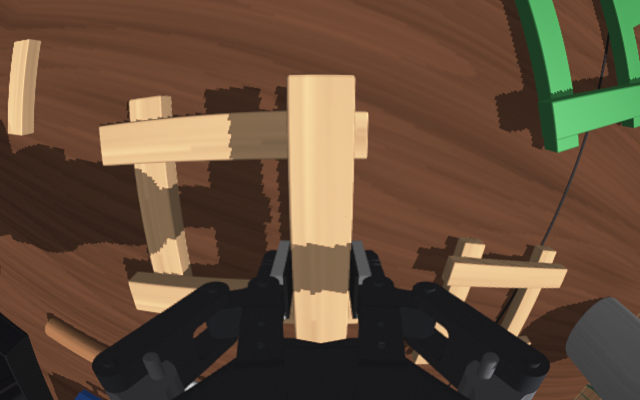

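The held slat is level in the gripper, its near end at (288–355,75). The layer-2 slat crosses at rows 112–165.

```bash
python3 - <<'E'
from h import *
c=camera("wrist");p=sensors.get_obs()["ee_pos"]
P=cast([(289,76),(355,76)],c,p[2]-.0026+.018,True)*1000
a=np.radians(18.7);R=np.array([[np.cos(a),np.sin(a)],[-np.sin(a),np.cos(a)]])
print("end pts in stack frame",(R@(P-[524.5,208]).T).T.round(1), "TCP",(R@(p[:2]*1000-[524.5,208])).round(1))
Q=cast([(99,126),(288,110),(105,165),(366,112),(368,158)],c,.036,True)*1000
print((R@(Q-[524.5,208]).T).T.round(1))
Q=cast([(130,100),(170,96),(356,113),(366,112),(368,157)],c,.018,True)*1000
print((R@(Q-[524.5,208]).T).T.round(1))
E
```

```text
end pts in stack frame [[-86.9  48.3]
 [-87.   74.9]] TCP [ 1.  59.7]
[[-71.8 -91. ]
 [-72.4  42.5]
 [-44.2 -89.1]
 [-71.4  87. ]
 [-44.6  88.8]]
[[-87.3 -74.1]
 [-86.4 -40.2]
 [-70.4  83.3]
 [-71.1  89.6]
 [-42.2  91.6]]
```

```bash
python3 -m handwheel '{"gripper":[-1,-1,-1,-1,-1,-1,-1,-1],"slide":[[0.5,0,8],[0,0,8],[0,0,6],[0,0,4],[0,0,3],[0,0,1],[0,0,0],[0,0,0]],"yaw":[0,0,0,0,0,0,0,0]}'
python3 -m handwheel '{"gripper":[-1,-1,-1,-1],"slide":[[0,0,1],[0,0,0],[0,0,0],[0,0,0]],"yaw":[0,0,0,0]}'
python3 go.py 505.1 264.8 38.6 -161.2
```

```text
time: 8.02
ee_pos: [0.5051, 0.265, 0.0404]
tcp_rot: [180.0, 0.0, -161.2]
wrist_force: [-0.5, -0.2, -0.5]
opening: 0.0274
grasp_force: 40.6
time: 8.35
ee_pos: [0.5051, 0.2649, 0.0394]
tcp_rot: [180.0, 0.0, -161.2]
wrist_force: [-0.2, -0.5, -0.1]
opening: 0.0269
grasp_force: 40.6
t 8.35 pose [505.1 264.9  39.4] [ 1.8000e+02  1.0000e-02 -1.6123e+02] turn -0.0 slide [ 0.  -0.1  0.8] norm 0.8 rows@40: 1.0 per row [ 0.  -0.1  0.8]
```

```bash
python3 -m handwheel '{"gripper":[-1,-1,-1,-1],"slide":[[0,0,0.8],[0,0,0],[0,0,0],[0,0,0]],"yaw":[0,0,0,0]}'
python3 -m handwheel '{"gripper":[-1,-1,-1,-1],"slide":[[0,0,0.6],[0,0,0],[0,0,0],[0,0,0]],"yaw":[0,0,0,0]}'
```

```text
time: 8.68
ee_pos: [0.5052, 0.265, 0.0386]
tcp_rot: [180.0, 0.0, -161.2]
wrist_force: [0.5, 0.8, 1.4]
opening: 0.0269
grasp_force: 40.7
time: 9.02
ee_pos: [0.5052, 0.265, 0.0386]
tcp_rot: [180.0, 0.0, -161.2]
wrist_force: [-1.7, -0.2, 5.1]
opening: 0.0272
grasp_force: 41.3
```

Contact made. I release and back off.

```bash
python3 -m handwheel '{"gripper":[-0.3,-0.2,-0.1,0.1,0.4,1,1,1],"slide":[[0,0,0],[0,0,0],[0,0,0],[0,0,0],[0,0,0],[0,0,-10],[0,0,-25],[0,0,-38]],"yaw":[0,0,0,0,0,0,0,0]}'
python3 -m handwheel '{"gripper":[1,1,1,1,1,1,1,1],"slide":[[0,0,-40],[0,0,-40],[0,0,-40],[10,-18,-15],[12,-38,0],[12,-38,0],[12,-38,0],[12,-38,0]],"yaw":[0,0,0,0,0,0,0,0]}'
python3 -m handwheel '{"gripper":[1,1,1,1,1,1,1,1],"slide":[[12,-38,0],[12,-38,0],[12,-38,0],[12,-38,0],[8,-38,0],[5,-39,0],[0,-39,0],[-5,-39,0]],"yaw":[0,0,0,0.1,0.1,0.1,0.1,0.1]}'
python3 go.py 503.8 -307.4 50 170.3
python3 - <<'E'
from h import *
c=camera("scene");cv2.imwrite("pics/s4.png",cv2.resize(c["img"][150:290,200:480,::-1],None,fx=2.5,fy=2.5))
E
```

```text
time: 9.68
ee_pos: [0.5034, 0.264, 0.1091]
tcp_rot: [-179.9, -0.3, -161.2]
wrist_force: [0.8, 1.0, 0.5]
opening: 0.085
grasp_force: 0.0
time: 10.35
ee_pos: [0.5044, 0.0838, 0.2469]
tcp_rot: [-180.0, 0.1, -161.2]
wrist_force: [0.3, -0.5, -0.0]
opening: 0.0855
grasp_force: 0.0
time: 11.02
ee_pos: [0.5117, -0.2324, 0.247]
tcp_rot: [-180.0, 0.1, 169.8]
wrist_force: [0.0, 1.3, 0.1]
opening: 0.0854
grasp_force: 0.0
t 11.02 pose [ 511.7 -232.4  247. ] [-1.7999e+02  6.0000e-02  1.6983e+02] turn -0.008 slide [ -4.9 -75.2 197. ] norm 210.9 rows@40: 6.0 per row [ -0.8 -12.5  32.8]
```

View pics/s4.png

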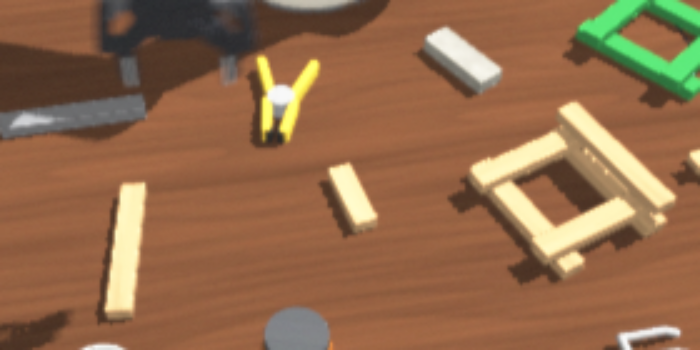

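The first slat sits straight on the stack at crop (615,155), directly above its bottom slat. Now slat A.

```bash
python3 -m handwheel '{"gripper":[1,1,1,1,1,1,1,1],"slide":[[0,-20,25],[-1,-20,30],[-1,-10,36],[0,-8,36],[0,0,30],[0,0,20],[0,0,0],[0,0,0]],"yaw":[0,0,0,0,0,0,0,0]}'
python3 -m handwheel '{"gripper":[1,1],"slide":[[0,0,0],[0,0,0]],"yaw":[0,0]}'
python3 go.py 503.8 -307.6 2.6 170.3
```

```text
time: 11.73
ee_pos: [0.5039, -0.2877, 0.069]
tcp_rot: [180.0, -0.1, 170.1]
wrist_force: [1.0, -0.2, -0.1]
opening: 0.0858
grasp_force: 0.0
time: 11.9
ee_pos: [0.5054, -0.2884, 0.0714]
tcp_rot: [-179.9, 0.2, 170.1]
wrist_force: [0.8, 0.4, 0.8]
opening: 0.0855
grasp_force: 0.0
t 11.9 pose [ 505.4 -288.4   71.4] [-179.93    0.18  170.14] turn -0.003 slide [ -1.6 -19.2  68.8] norm 71.4 rows@40: 2.0 per row [-0.8 -9.6 34.4]
```

```bash
python3 -m handwheel '{"gripper":[1,1,1,1,1,1,1,1],"slide":[[-1,-7,5],[-0.6,-8,5],[0,-4,15],[0,0,15],[0,0,12],[0,0,8],[0,0,4],[0,0,0]],"yaw":[-0.003,0,0,0,0,0,0,0]}'
python3 -m handwheel '{"gripper":[1,1],"slide":[[0,0,0],[0,0,0]],"yaw":[0,0]}'
python3 go.py 503.8 -307.6 2.6 170.3
```

```text
time: 12.57
ee_pos: [0.5022, -0.3068, 0.0039]
tcp_rot: [180.0, -0.1, 170.3]
wrist_force: [-0.1, 0.3, -0.3]
opening: 0.0854
grasp_force: 0.0
time: 12.73
ee_pos: [0.5032, -0.3072, 0.0057]
tcp_rot: [-180.0, 0.1, 170.3]
wrist_force: [0.0, -0.1, -0.1]
opening: 0.085
grasp_force: 0.0
t 12.73 pose [ 503.2 -307.2    5.7] [-1.7997e+02  7.0000e-02  1.7030e+02] turn 0.0 slide [-0.7 -0.3  3.1] norm 3.2 rows@40: 1.0 per row [-0.7 -0.3  3.1]
```

```bash
python3 -m handwheel '{"gripper":[1,0,-0.5,-1,-1,-1,-1,-1],"slide":[[-0.7,0,2.8],[0,0,0],[0,0,0],[0,0,0],[0,0,0],[0,0,0],[0,0,0],[0,0,0]],"yaw":[0,0,0,0,0,0,0,0]}' 40
python3 -m handwheel '{"gripper":[-1,-1,-1,-1,-1,-1,-1,-1],"slide":[[0,0,0],[0,0,-4],[0,0,-12],[0,0,-25],[0,0,-35],[0,0,-35],[2,12,-20],[5,28,-8]],"yaw":[0,0,0,0,0,0,0,0]}'
python3 -m handwheel '{"gripper":[-1,-1,-1,-1,-1,-1,-1,-1],"slide":[[6,38,0],[2,39,0],[-2,39,0],[-6,39,0],[-10,38,0],[-16,37,0],[-16,37,0],[-16,37,0]],"yaw":[0,-0.1,-0.1,-0.1,-0.1,-0.097,0,0]}'
python3 -m handwheel '{"gripper":[-1,-1,-1,-1,-1,-1],"slide":[[-16,37,0],[-16,37,0],[-14,30,0],[-7,12,0],[0,0,0],[0,0,0]],"yaw":[0,0,0,0,0,0]}'
python3 go.py 543.8 151.3 70 -161.2
```

```text
time: 13.4
ee_pos: [0.5035, -0.3071, 0.0023]
tcp_rot: [-180.0, 0.0, 170.3]
wrist_force: [-0.5, 0.0, 2.4]
opening: 0.0271
grasp_force: 41.1
time: 14.07
ee_pos: [0.5042, -0.2686, 0.1459]
tcp_rot: [-179.9, 0.3, 170.1]
wrist_force: [0.8, 0.3, -0.7]
opening: 0.0269
grasp_force: 40.8
time: 14.73
ee_pos: [0.5362, 0.0497, 0.1421]
tcp_rot: [-180.0, 0.1, -161.2]
wrist_force: [1.2, -0.2, -0.9]
opening: 0.0268
grasp_force: 40.7
time: 15.23
ee_pos: [0.5491, 0.1748, 0.1414]
tcp_rot: [-180.0, -0.0, -161.1]
wrist_force: [0.6, -0.6, -1.0]
opening: 0.0267
grasp_force: 40.7
t 15.23 pose [549.1 174.8 141.4] [-1.7998e+02 -2.0000e-02 -1.6115e+02] turn 0.001 slide [ 12.6 -20.6  71.4] norm 75.4 rows@40: 2.0 per row [  6.3 -10.3  35.7]
```

```bash
python3 -m handwheel '{"gripper":[-1,-1,-1,-1,-1,-1,-1,-1],"slide":[[4,-7,5],[6,-8,15],[2.6,-5.6,20],[0,0,16],[0,0,10],[0,0,5],[0,0,0],[0,0,0]],"yaw":[0,0,0,0,0,0,0,0]}'
python3 go.py 543.8 151.3 38.5 -161.2
python3 - <<'E'
from h import *
c=camera("wrist");cv2.imwrite("pics/wrist5.png",c["img"][:,:,::-1])
E
```

```text
time: 15.9
ee_pos: [0.5442, 0.1506, 0.0707]
tcp_rot: [-180.0, 0.0, -161.3]
wrist_force: [0.7, -0.2, -0.7]
opening: 0.0267
grasp_force: 40.7
t 15.9 pose [544.2 150.6  70.7] [-1.8000e+02  3.0000e-02 -1.6127e+02] turn -0.001 slide [ 0.1  0.8 32.2] norm 32.2 rows@40: 1.0 per row [ 0.1  0.8 32.2]
```

View pics/wrist5.png

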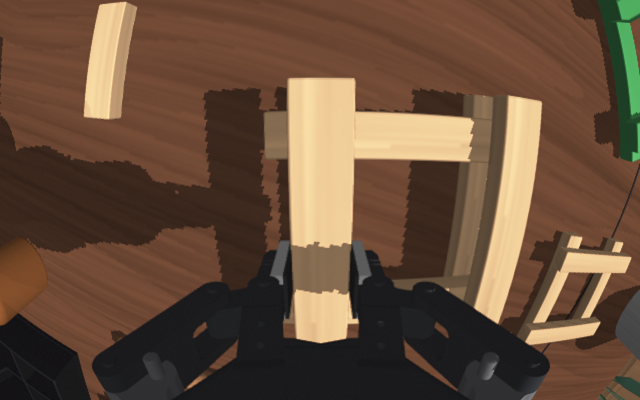

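The held slat's near end is at (289–355,78). The first slat lies at (508–541,98), parallel to it.

```bash
python3 - <<'E'
from h import *
c=camera("wrist");p=sensors.get_obs()["ee_pos"]
a=np.radians(18.7);R=np.array([[np.cos(a),np.sin(a)],[-np.sin(a),np.cos(a)]])
f=lambda L,z:(R@(cast(L,c,z,True)*1000-[524.5,208]).T).T.round(1)
print("held",f([(289,79),(355,79)],p[2]-.0024+.018),"placed",f([(508,97),(541,101)],.054),"bottom",f([(465,96),(492,97)],.018),"layer2",f([(264,112),(470,120),(265,156)],.036),"TCP",(R@(p[:2]*1000-[524.5,208])).round(1))
E
```

```text
held [[-86.  -71.7]
 [-86.  -45.2]] placed [[-86.9  48.6]
 [-87.9  74.9]] bottom [[-86.3  37.2]
 [-88.   59. ]] layer2 [[-71.9 -91.4]
 [-70.7  32.6]
 [-46.2 -91.5]] TCP [  0.7 -60.3]
```

```bash
python3 -m handwheel '{"gripper":[-1,-1,-1,-1,-1,-1,-1,-1],"slide":[[1.2,0.5,8],[0,0,8],[0,0,6],[0,0,4],[0,0,3],[0,0,1.5],[0,0,0],[0,0,0]],"yaw":[0,0,0,0,0,0,0,0]}'
python3 -m handwheel '{"gripper":[-1,-1,-1,-1],"slide":[[0,0,0.8],[0,0,0],[0,0,0],[0,0,0]],"yaw":[0,0,0,0]}'
```

```text
time: 16.67
ee_pos: [0.5427, 0.1512, 0.0397]
tcp_rot: [-180.0, 0.0, -161.2]
wrist_force: [-0.3, 0.1, -1.0]
opening: 0.0269
grasp_force: 40.7
time: 17.0
ee_pos: [0.5427, 0.1512, 0.0389]
tcp_rot: [-180.0, 0.0, -161.2]
wrist_force: [-0.4, 0.2, 0.1]
opening: 0.0268
grasp_force: 40.7
```

```bash
python3 -m handwheel '{"gripper":[-1,-1,-1,-1,-1,-1],"slide":[[0,0,0.7],[0,0,0],[0,0,0],[0,0,0.4],[0,0,0],[0,0,0]],"yaw":[0,0,0,0,0,0]}'
```

```text
time: 17.5
ee_pos: [0.5428, 0.1512, 0.0383]
tcp_rot: [-180.0, 0.0, -161.2]
wrist_force: [-2.4, -0.9, 6.2]
opening: 0.0269
grasp_force: 41.5
```

```bash
python3 -m handwheel '{"gripper":[-0.3,-0.2,-0.1,0.1,0.4,1,1,1],"slide":[[0,0,0],[0,0,0],[0,0,0],[0,0,0],[0,0,0],[0,0,-10],[0,0,-25],[0,0,-38]],"yaw":[0,0,0,0,0,0,0,0]}'
python3 -m handwheel '{"gripper":[1,1,1,1,1,1,1,1],"slide":[[0,0,-40],[0,0,-40],[20,0,-30],[30,0,-10],[30,0,0],[15,0,0],[0,0,0],[0,0,0]],"yaw":[0,0,0,0,0,0,0,0]}'
python3 -m handwheel '{"gripper":[1,1],"slide":[[0,0,0],[0,0,0]],"yaw":[0,0]}'
python3 - <<'E'
from h import *
c=camera("wrist");cv2.imwrite("pics/wrist6.png",c["img"][:,:,::-1]);print(sensors.get_obs()["ee_pos"],sensors.get_obs()["time"])
E
```

```text
time: 18.17
ee_pos: [0.5408, 0.1506, 0.1089]
tcp_rot: [180.0, -0.3, -161.2]
wrist_force: [0.1, 0.2, -0.5]
opening: 0.0854
grasp_force: 0.0
time: 18.83
ee_pos: [0.4526, 0.1205, 0.2319]
tcp_rot: [-180.0, 0.1, -161.2]
wrist_force: [0.2, 0.2, -0.5]
opening: 0.0857
grasp_force: 0.0
time: 19.0
ee_pos: [0.4532, 0.1208, 0.2305]
tcp_rot: [180.0, -0.0, -161.2]
wrist_force: [0.4, 0.5, 0.8]
opening: 0.0855
grasp_force: 0.0
[0.45320842 0.12077389 0.23036152] 19.05
```

View pics/wrist6.png

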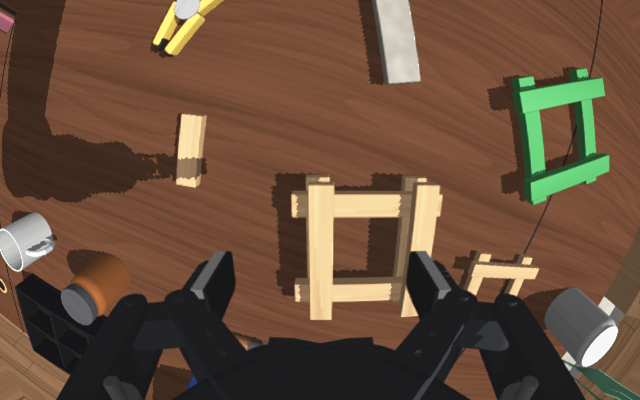

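Both slats lie on the stack, parallel and with their ends level at (320,185) and (427,185). They sit above the bottom pair, and the offcut at (190,150) has not moved.

```bash
python3 -c "
from workcell import ticket;print(ticket.job_done())"
```

```text
the job is handed in; nothing more can be done
None
```

Both long slats are set down as the third layer, each above a bottom slat with its end in line to within about 1–2 mm by the wrist camera; the offcut was left alone, and the job was handed in at about 19 s (no verdict was returned).

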